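Secure the battery quarantine box with a snap hook

ROBOT

A 7-joint arm with a two-finger parallel gripper is mounted at the origin on a cart in front of the work surface, level with it; the furniture and walls round the work are solid. World frame = base frame: x ahead of the robot, y to its left, z up, the work surface at z = 0. Lengths are in mm, angles in rad, forces in N, time in s.
With the tool pointing down it reaches from about 350 to 775 mm from the base axis. Payload 3.1 kg.
Tool frame: the origin (TCP) lies at the very end of the fingers, on their centre line; the grasp point (between the pads) lies 19 mm behind it; z points along the fingers, y is the line along which they close (so a half turn about z gives the same grasp; the last joint's range is limited). The gripper opens to 85 mm and grips with 20 to 120 N. Pads are 22 mm wide; open, the fingers measure 114 mm over their backs; the gripper's body (76 mm by 85 mm) begins 54 mm behind the grasp point. The pads swing forward as they close: fully open they stand 13 mm farther back than shut.
Start: joints at [1.223, 0.311, 0.014, 1.512, -0.004, 1.319, -0.027], TCP at [165.614, -524.49, 231.304] pointing down, gripper open.
Joint ranges: [-2.7, 2.7], [-0.3, 1.91], [-1.27, 1.3], [0.12, 2.57], [-1.44, 4.58], [0.2, 2.03], [-3.05, 3.05]. Speed limits (rad/s): [2.79, 2.79, 3.14, 3.14, 3.14, 3.14, 3.14].

INTERFACE

Orientations are given as a rotation vector (axis times angle).
In Python, from rig import sense, viewer, arm gives the robot as it stands. The module is installed in compiled form; this text tells all that it offers.
- The arm moves only by the shell command python3 -m crank 'ROWS'. ROWS is JSON, a list of rows, each a list of 3 entries, a list of its own where there are three numbers: the shift along the tool's x, y, z in m, then the turn, a rotation vector about the tool's x, y, z in rad, then the closure in counts, from 0 (fully open) to 255 (shut). In form: [[[tx, ty, tz], [rx, ry, rz], jaw], ...]. A call has 1 to 5 rows; each row is the pose to reach, as a shift and turn from the pose commanded when the call began, along the tool's axes at that moment; what a row does not reach only later rows make up. A row lasts 1/10 s, in which the tool goes at most 50 mm and 8.59 degrees, less where a joint would pass 70% of its speed; a pose out of reach is approached as far as the arm can. A call with a gripper value outside its range is refused whole. The fingers move at their own pace and stop on an object; the grip force is fixed at half the most. Time passes only in rows, so rows that repeat a pose let the fingers close. It gives the time, the measured TCP pose, the force, the opening and the grip force at its end, in the units of the state.
- sense(): the state, without advancing time (a new reading comes with each control period).
- viewer.get_image(name): name is "scene" or "top"; returns a dict with "color" (480x640x3 uint8, red, green, blue), "fx", "fy", "cx", "cy" (pixels), "world_from_camera" (4x4, takes a point from camera to world coordinates). Camera axes: x right, y down, z forward; pixel columns grow to the right and rows downward; lengths in mm; the calibration is good to about 2 mm. A picture is of the moment at which its call begins. There is no depth.
- arm.job_done(): hands the job in; it is judged then, once.
The state is a dict: "time": time; "q": joint angles; "joint_velocities": joint speeds; "joint_torque": joint torques, N m; "tcp_pos": TCP position; "tcp_rot": TCP orientation; "force": force on the tool from outside, world axes, zero at the start; "ft_torque": the same for the moment, N m; "gripper_width": opening from 0.0 (shut) to 1.0 (fully open); "grasp_force": force on a finger pad.
Only numpy, scipy, OpenCV 4.12 (cv2) and the standard library are available. Lean on these libraries where they do the work, as an engineer would, in place of code of your own. Each camera call takes 0.05 s, during which the arm holds its last target. There are 200 camera calls.

TASK

Secure the steel box of swollen phone cells: shut its lid so that the staple stands up through the slot, then clip the snap hook on the staple's front leg by pushing the sprung gate against the leg until the gate has snapped shut behind it. Keep hold and pull the clipped hook back along its length with a steady 10 N or so for a second to prove that it holds, then lay it flat on the lid and let go. Work by feel: never force the hook on the staple with more than 16 N, and do not shove the other things about.

Things in the scene. Friction and masses are not known exactly. Their poses are not given: they have to be found in the camera images.
- battery_box: Grey painted steel box, 150 (x) x 210 (y) x 83 mm with the lid shut, screwed to the bench. Origin under its centre on the bench; x points from its front to its hinged back, y to its left seen from the front, z up. With the lid shut its flat lid top is at z = 83 mm. Drop handles on the two ends (y) stand out 11 mm.
- lid (a joint): Lid angle: 0 shut, grows as it opens (rad). The flat lid is 158 mm deep and 220 mm wide, 3 mm thick, hinged along y at the back of the box; a stiff hinge holds it where it is left, and a push of a few newtons near its front edge moves it. A slot 50 (x) x 38 mm lets the staple through.
- lid_hinge (a point): Middle of the lid's hinge line, at box (79, 0, 80) mm; the line runs along the box's y, and its top skin lies 3 mm above it when shut.
- lid_edge (a point): Point on the top skin of the lid, on its middle line, 140 mm from the hinge line and 20 mm from the free front edge; moves with the lid.
- slot_front (a point): Fixed point on the box, at box (-46, 0, 99) mm, 16 mm above the shut lid. The staple is an upright closed bow of 8 mm round steel bar in a plane parallel to the box's x-z plane: two upright legs 28 mm apart, the underside of its top 32 mm above the shut lid. Its foot is clamped in adjusting slots: the front leg's axis passes up to 12 mm to either side (box y) of this point, the rear leg's 28 mm behind.
- keeper: The steel stay across the mouth of the box that carries the staple, fixed; its frame is the same as the box's. The clamped staple on it does not yield to the forces of this job.
- snap_hook: Loose plain steel snap hook lying flat, 10 mm thick, 151 mm long, about 0.12 kg. Origin under the centre of its flat-sided barrel (16 mm wide in x, y from -18 to 18 mm): grip it there, across x. z up; y runs along it from the eye (y down to -49 mm) to the round end (y = 102). Round bar 10 mm thick; spine axis at x = -19, gate on the other side at x = +19; inside 28 mm wide.
- hook_mouth (a point): On the outer face of the shut gate, hook frame (22, 57, 5) mm. The gate is a 7 mm bar hinged at (17.5, 28), reaching up to the nose, whose tip ends at y = 69.5. A bar pressed towards -x on the gate between y = 50 and 64 swings it inward; once the bar's axis is at x = 9 mm or less it can slide towards +y behind the nose, and the gate snaps shut.
- hook_bight (a point): Hook frame (2, 87, 5) mm: where the axis of an 8 mm bar lies when it is seated in the hook's round end, whose inside is at y = 92.
- gate (a joint): Angle of the snap hook's gate: 0 shut, grows to 0.72 rad as it swings inward. A spring shuts it: 4 to 12 N of push opens it, more the nearer to its hinge, whose round boss is 12 mm across. The staple slides along gate and nose with a friction coefficient of about 0.5 to 0.75, and rides over the nose if it is not leant into the gate first.
- canister: Bystander: yellow spray canister, 60 x 181 mm, standing; origin under its centre. Leave it where it is.
- ipa_bottle: Bystander: white bottle with blue cap, 48 x 110 mm, standing; origin under its centre. Leave it where it is.
- solder_reel: Bystander: reel of solder, 54 mm, 36 mm high; origin under its centre. Leave it where it is.
- charger: Bystander: black charger block, 40 x 50 x 26 mm; origin under its centre. Leave it where it is.
- loose_cell: Bystander: flat grey phone cell, 45 x 60 x 9 mm, lying on the bench; origin under its centre. Leave it where it is.

How it is judged (in metres and radians):
On the way, in this order (a step that is already met when the one before it is completed fails the run):
1. the lid is shut (value of joint lid below 0.04 rad), for 0.2 s.
2. the hook is clipped on the front leg of the staple with its gate shut, its round end pulled against it with more than 7 N for half a second (value of joint lid below 0.04 rad and value of joint gate below 0.06 rad and x of staple_c0 in the frame of snap_hook between -0.0145 and 0.0145 m and y of staple_c0 in the frame of snap_hook between 0.028 and 0.093 m and z of staple_c0 in the frame of snap_hook between -0.03 and 0.03 m and not (x of staple_c6 in the frame of snap_hook between -0.0145 and 0.0145 m and y of staple_c6 in the frame of snap_hook between 0.028 and 0.093 m and z of staple_c6 in the frame of snap_hook between -0.03 and 0.03 m) and contact force between snap_hook and keeper above 7 N and y of staple_c0 in the frame of snap_hook above 0.08 m), for 0.5 s.
At the end, for the whole second after the job is handed in: The lid is shut (under 0.04 rad); the front leg of the staple, and not the rear one, is inside the hook with the gate shut (under 0.06 rad); the hook lies flat on the lid (tilt under 0.2 rad), released and at rest, no longer pulled (under 5 N) (value of joint lid below 0.04 rad and value of joint gate below 0.06 rad and x of staple_c0 in the frame of snap_hook between -0.0145 and 0.0145 m and y of staple_c0 in the frame of snap_hook between 0.028 and 0.093 m and z of staple_c0 in the frame of snap_hook between -0.03 and 0.03 m and not (x of staple_c6 in the frame of snap_hook between -0.0145 and 0.0145 m and y of staple_c6 in the frame of snap_hook between 0.028 and 0.093 m and z of staple_c6 in the frame of snap_hook between -0.03 and 0.03 m) and angle between snap_hook's own z axis and vertical below 0.2 rad and linear speed of snap_hook below 0.02 m/s and contact force between snap_hook and keeper below 5 N); the robot touches nothing.
It fails at once if the hook is forced on the staple with more than 16 N (contact force between snap_hook and keeper above 16 N).
It fails at once if another thing on the bench is shoved more than 30 mm (distance of any of canister, ipa_bottle, solder_reel, charger, loose_cell from where it was at the start of the episode above 0.03 m).
It also fails if it takes over 72 s, if anything falls off the work surface, if the arm or the gripper's body presses on something with over 40 N, if the wrist force passes 120 N, or if a joint passes its speed limit or range.

## Working session

There is one attempt and no reset: what is moved stays moved. The work goes in short steps, Python scripts to look and compute and a shell command to move; the robot and the scene stay as the last step left them, time stands still between calls to the robot, and variables do not carry over. Pictures are saved under pics/ and viewed, at most 10 in all, crops included, and the job is handed in when it is done.

```bash
mkdir -p pics
python3 - <<'E'
from rig import sense, viewer
import cv2, numpy as np
s=sense(); print(s)
for n in("scene","top"):
    d=viewer.get_image(n); cv2.imwrite(f"pics/{n}0.png",d["color"][:,:,::-1])
    print(n,d["fx"],d["fy"],d["cx"],d["cy"],np.round(d["world_from_camera"],3).tolist())
E
```

```text
{'time': 0.0, 'q': array([ 1.22331772,  0.31171191,  0.01398445,  1.5130819 , -0.00439387,
        1.31920303, -0.0271716 ]), 'joint_velocities': array([-5.39387065e-04, -3.07408466e-04,  1.00386030e-04, -4.53842188e-05,
       -1.26816737e-05,  6.52626966e-04, -6.09315275e-04]), 'joint_torque': array([-5.53752889e-04, -3.79918492e+01,  1.45657989e-01, -2.30593139e+01,
        1.22668681e-02,  1.37141478e-02,  2.08051978e-05]), 'tcp_pos': array([ 165.35865954, -523.77487744,  230.21859394]), 'tcp_rot': array([-3.10261797e+00, -4.78268762e-01,  7.22641416e-04]), 'force': array([-0.04967796, -0.2998363 ,  0.69814526]), 'ft_torque': array([-0.01595889,  0.03754581,  0.05891384]), 'grasp_force': 0.0, 'gripper_width': 1.0023616085935119}
scene 442.4133663070889 442.4133663070889 319.83089676603026 238.3686214645546 [[-0.704, -0.331, 0.629, -223.549], [-0.71, 0.303, -0.636, 724.376], [0.02, -0.894, -0.448, 645.043], [0.0, 0.0, 0.0, 1.0]]
top 549.5118676943177 549.5118676943177 315.56789670849554 238.75310936900433 [[0.029, -0.991, 0.133, 371.845], [-1.0, -0.028, 0.004, -84.907], [-0.0, -0.133, -0.991, 1484.719], [0.0, 0.0, 0.0, 1.0]]
```

View pics/scene0.png

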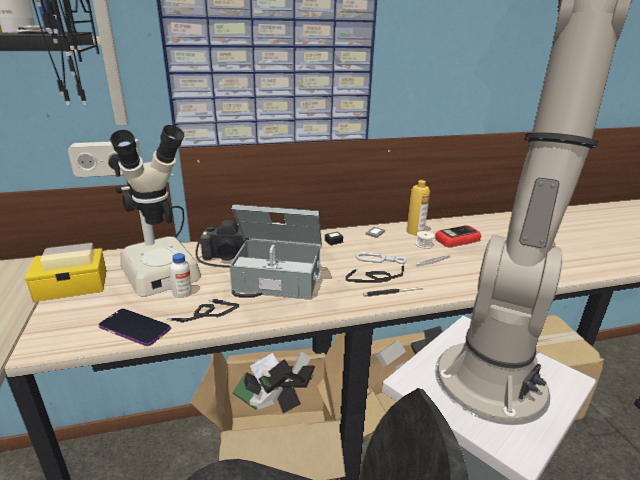

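View pics/top0.png

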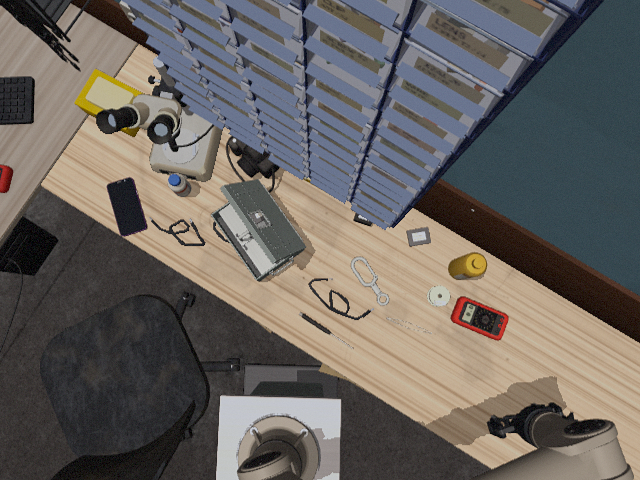

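Box is at about (258,230) in the top view with its lid open. The hook is at (370,280), round end upper left and eye lower right. I'll zoom in on both.

```bash
cat > h.py <<'E'
import cv2, numpy as np
from rig import sense, viewer
def cam(n):
    d=viewer.get_image(n); return d
def ray(d,u,v):
    W=d["world_from_camera"]; r=W[:3,:3]@np.array([(u-d["cx"])/d["fx"],(v-d["cy"])/d["fy"],1]); return W[:3,3],r/np.linalg.norm(r)
def plane(d,u,v,z):
    o,r=ray(d,u,v); return o+r*(z-o[2])/r[2]
def proj(d,p):
    W=d["world_from_camera"]; c=W[:3,:3].T@(np.asarray(p,float)-W[:3,3]); return np.array([d["fx"]*c[0]/c[2]+d["cx"],d["fy"]*c[1]/c[2]+d["cy"]])
def tri(d1,p1,d2,p2):
    A=np.zeros((3,3));b=np.zeros(3)
    for d,p in((d1,p1),(d2,p2)):
        o,r=ray(d,*p);M=np.eye(3)-np.outer(r,r);A+=M;b+=M@o
    return np.linalg.solve(A,b)
E
python3 - <<'E'
import cv2,numpy as np
t=cv2.imread("pics/top0.png");s=cv2.imread("pics/scene0.png")
a=cv2.resize(t[170:320,200:400],(800,600),interpolation=cv2.INTER_CUBIC)
b=cv2.resize(s[195:315,220:420],(800,480),interpolation=cv2.INTER_CUBIC)
cv2.imwrite("pics/t1.png",a);cv2.imwrite("pics/s1.png",b)
E
```

```text
(no output)
```

View pics/t1.png

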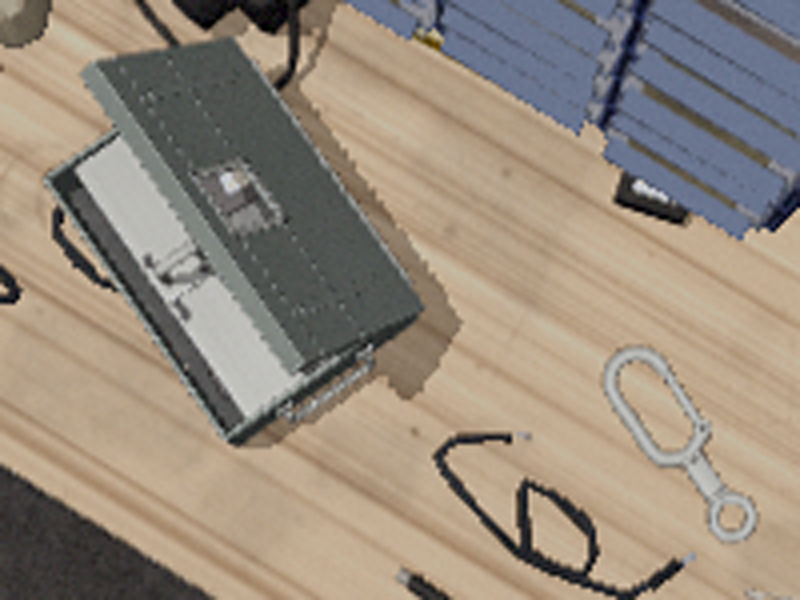

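View pics/s1.png

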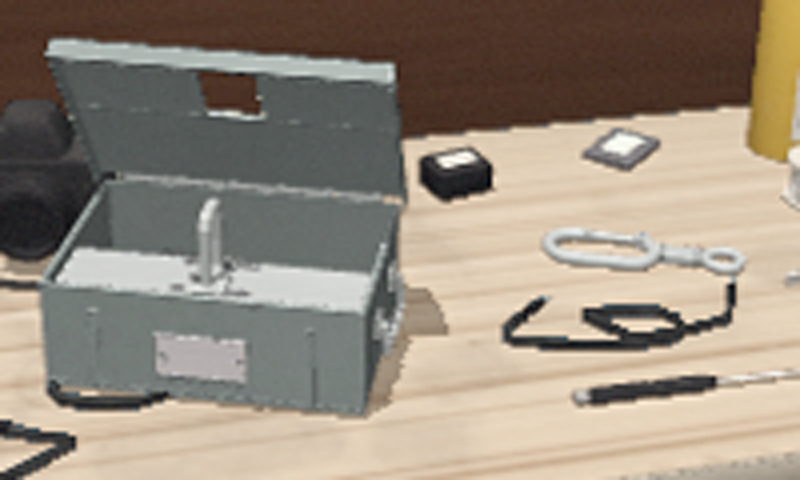

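The top crop shows the box front rim from (211,215) to (259,280). The lid is partly open: its free edge runs (220,187)-(275,262) and its hinge edge (259,180)-(305,247). On the hook, the gate boss bump sits at upper right (376,277), the round end at (357,262) and the eye at (383,299).

Run:
```python
from h import *
T=cam("top");S=cam("scene")
fl,fr=plane(T,211.3,214.8,80),plane(T,258.7,280.2,80)
print("front rim",fl,fr,np.linalg.norm(fl-fr))
L=tri(T,(220.3,187.7),S,(232.5,205.3));R=tri(T,(275.5,262.5),S,(319.3,211.5));print("lid free",L,R,np.linalg.norm(L-R))
HL,HR=plane(T,258.5,180,83),plane(T,305,247.5,83);print("hinge",HL,HR,np.linalg.norm(HL-HR))
img=T["color"];hsv=cv2.cvtColor(img,cv2.COLOR_RGB2HSV)
m=((hsv[...,1]<45)&(hsv[...,2]>110)).astype(np.uint8)
roi=np.zeros_like(m);roi[254:308,346:392]=m[254:308,346:392]
n,l,st,_=cv2.connectedComponentsWithStats(roi);k=1+np.argmax(st[1:,4]);ys,xs=np.where(l==k);print(st[k])
P=np.array([plane(T,x,y,5)[:2] for x,y in zip(xs,ys)])
r=cv2.minAreaRect(P.astype(np.float32));print(r)
e=np.array([plane(T,357,262,5)[:2]-plane(T,383,299,5)[:2]])[0]
bp=cv2.boxPoints(r);a=bp[1]-bp[0];b=bp[2]-bp[1];y=max([a,b],key=np.linalg.norm);y/=np.linalg.norm(y);y*=np.sign(y@e);x=np.array([y[1],-y[0]])
c=np.array(r[0]);s=(P-c)@y;w=(P-c)@x
print("y",y,"yaw",np.arctan2(-x[1]*0+x[1],x[0]),"len",s.min(),s.max(),"w",w.min(),w.max())
o=c-26.5*y
# barrel centering
q=(P-o)@y; sel=abs(q)<12; print("barrel x", ((P-o)@x)[sel].mean(),((P-o)@x)[sel].min(),((P-o)@x)[sel].max(),"origin",o+x*((P-o)@x)[sel].mean())
```

```text
front rim [615.0195437  192.79345405  80.        ] [449.21333461  62.66985301  80.        ] 210.7696622370733
lid free [656.94174546 148.31751116 216.91111517] [484.32474878  11.73914436 215.67559505] 220.1177056305404
hinge [710.15500661  73.9793538   83.        ] [536.2801569  -52.94065771  83.        ] 215.26995304139615
[351 256  38  50 412]
((460.5726013183594, -229.05409240722656), (149.5916290283203, 48.327110290527344), 37.339942932128906)
y [0.795051  0.6065427] yaw -0.9190915 len -74.7958050859182 74.79584661833432 w -24.16357623062658 24.163527703525958
barrel x -0.8381528993137397 -8.93698353349359 7.57732581782008 origin [ 438.99537432 -244.46109955]
```

```bash
python3 -m crank '[[[0.036,-0.028,-0.015],[0,0,-0.09],255],[[0.072,-0.056,-0.03],[0,0,-0.18],255],[[0.108,-0.085,-0.035],[0,0,-0.27],255],[[0.144,-0.113,-0.035],[0,0,-0.357],255],[[0.18,-0.141,-0.035],[0,0,-0.357],255]]'
cat >> h.py <<'E'
from scipy.spatial.transform import Rotation as Ro
a=np.radians(38.1);XB=np.array([np.sin(a),-np.cos(a),0]);YB=np.array([np.cos(a),np.sin(a),0]);C=np.array([578.4,68.7,0]);Z=np.array([0,0,1.])
def W(b): return C+b[0]*XB+b[1]*YB+b[2]*Z
def B(w): w=np.asarray(w)-C; return np.array([w@XB,w@YB,w[2]])
def go(w):
    s=sense();R=Ro.from_rotvec(s["tcp_rot"]);print("shift",np.round(R.inv().apply(w-s["tcp_pos"]),1),"yaw",np.degrees(np.arctan2(*R.as_matrix()[[1,0],0])),"z",R.as_matrix()[:,2].round(3),"box",B(s["tcp_pos"]).round(1),"F",s["force"].round(1))
E
python3 -c "
from h import *
go(W((14,-60,262)));print(W((14,-60,262)))
T=cam('top')
print('can',plane(T,472,261,181),'reel',plane(T,439,295,36))"
```

```text
time: 0.7
tcp_pos: [295.6, -334.2, 266.6]
tcp_rot: [2.969, 1.024, 0.0]
force: [0.6, 0.3, -0.1]
gripper_width: 0.143
grasp_force: 0.0
shift [ 411.  -128.9    4.4] yaw 38.04887664387541 z [ 0.    -0.001 -1.   ] box [ 142.6 -471.2  266.6] F [ 0.6  0.3 -0.1]
[539.82240093  20.66075718 262.        ]
can [ 503.86325551 -453.61314144  181.        ] reel [ 426.47253091 -407.2558742    36.        ]
```

```bash
python3 -m crank '[[[0.045,-0.014,0],[0,0,0],255],[[0.09,-0.028,0],[0,0,0],255],[[0.135,-0.042,0],[0,0,0],255],[[0.18,-0.056,0],[0,0,0],255],[[0.225,-0.07,0],[0,0,0],255]]' >/dev/null
python3 -m crank '[[[0.045,-0.014,0],[0,0,0],255],[[0.09,-0.028,0],[0,0,0],255],[[0.135,-0.042,0],[0,0,0],255],[[0.186,-0.059,0],[0,0,0],255],[[0.186,-0.059,0],[0,0,0],255]]'
python3 -c "
from h import *
go(W((14,-60,262)))
for t in np.arange(1.05,-.01,-.15): print(round(t,2),79-140*np.cos(t)+3*np.sin(t),80+140*np.sin(t)+3*np.cos(t))"
```

```text
time: 1.75
tcp_pos: [540.9, 27.4, 265.7]
tcp_rot: [-2.958, -1.038, -0.004]
force: [-1.1, -0.6, -0.4]
gripper_width: 0.001
grasp_force: 0.0
shift [-5.   4.6  3.6] yaw 38.660129491761516 z [ 0.     0.007 -1.   ] box [  9.4 -55.  265.7] F [-1.1 -0.6 -0.4]
1.05 11.942322971940278 202.93196472683758
0.9 -5.67541482901057 191.53059725265967
0.75 -21.391525362264925 177.62449300988823
0.6 -34.85305866716986 161.52595312003396
0.45 -45.75769772704107 143.59651608263027
0.3 -53.86054785760083 124.23883839996435
0.15 -58.979636513625145 103.887651780112
-0.0 -61.0 82.99999999999997
```

```bash
python3 -m crank '[[[0,0.008,0.02],[0,0,0],255],[[0,0.008,0.04],[0,0,0],255],[[0,0.008,0.06],[0,0,0],255],[[0,0.008,0.06],[0,0,0],255]]'
python3 -m crank '[[[0,-0.009,0.008],[0,0,0],255],[[0,-0.018,0.018],[0,0,0],255],[[0,-0.027,0.03],[0,0,0],255],[[0,-0.034,0.04],[0,0,0],255]]'
```

```text
time: 2.15
tcp_pos: [541.8, 11.2, 203.0]
tcp_rot: [-2.969, -1.021, 0.011]
force: [-0.5, -0.0, -1.0]
gripper_width: 0.002
grasp_force: 0.0
time: 2.55
tcp_pos: [523.6, 40.7, 167.0]
tcp_rot: [2.969, 1.024, 0.004]
force: [0.5, 0.1, 2.3]
gripper_width: 0.003
grasp_force: 1.2
```

```bash
python3 -m crank '[[[0,-0.014,0.012],[0,0,0],255],[[0,-0.025,0.026],[0,0,0],255],[[0,-0.034,0.042],[0,0,0],255],[[0,-0.040,0.058],[0,0,0],255],[[0,-0.040,0.058],[0,0,0],255]]'
python3 -m crank '[[[0,-0.002,0.008],[0,0,0],255],[[0,-0.003,0.016],[0,0,0],255],[[0,-0.003,0.022],[0,0,0],255],[[0,-0.003,0.026],[0,0,0],255],[[0,-0.003,0.027],[0,0,0],255]]'
```

```text
time: 3.05
tcp_pos: [495.8, 71.8, 106.4]
tcp_rot: [-2.968, -1.025, 0.008]
force: [-1.1, 0.5, -0.6]
gripper_width: 0.003
grasp_force: 0.0
time: 3.55
tcp_pos: [497.1, 73.6, 83.0]
tcp_rot: [2.97, 1.022, -0.0]
force: [-6.0, -0.5, 17.5]
gripper_width: 0.001
grasp_force: 9.1
```

```bash
python3 -m crank '[[[0,-0.003,0],[0,0,0],255],[[0,0,-0.03],[0,0,0],200],[[0,0,-0.07],[0,0,0],150],[[-0.03,0.04,-0.07],[0,0,0],120],[[-0.06,0.08,-0.07],[0,0,0],120]]' >/dev/null
python3 -m crank '[[[-0.036,0.034,0],[0,0,0],120],[[-0.072,0.068,0],[0,0,0],120],[[-0.108,0.102,0],[0,0,0],120],[[-0.144,0.136,0],[0,0,0],120],[[-0.17,0.136,0],[0,0,0],120]]'
python3 - <<'E'
from h import *
go(np.array([438.7,-244.6,40.]))
T=cam("top");S=cam("scene")
cv2.imwrite("pics/t2.png",np.hstack([cv2.resize(T["color"][180:290,200:310],(400,400),interpolation=cv2.INTER_CUBIC),cv2.resize(S["color"][200:310,220:330],(400,400),interpolation=cv2.INTER_CUBIC)])[:,:,::-1])
E
```

```text
time: 4.55
tcp_pos: [447.8, -246.2, 151.0]
tcp_rot: [2.971, 1.008, -0.0]
force: [-0.9, -0.3, -0.4]
gripper_width: 0.528
grasp_force: 0.0
shift [ -6.1  -7.2 111. ] yaw 37.48709209324662 z [ 0.001 -0.004 -1.   ] box [ 167.2 -297.1  151. ] F [-0.9 -0.3 -0.4]
```

View pics/t2.png

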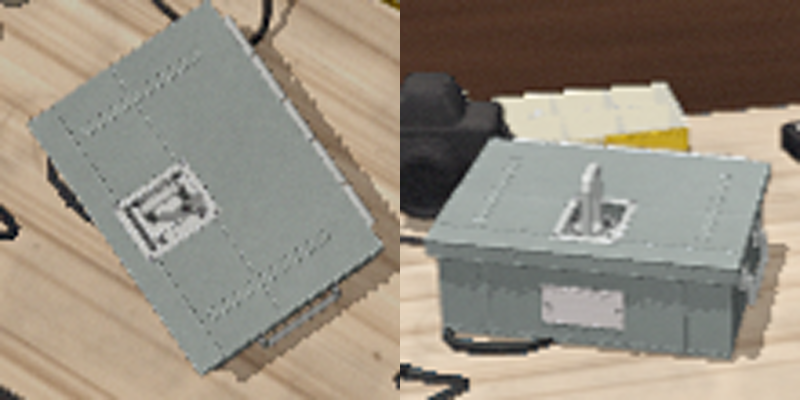

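Lid is shut and the staple stands up through the slot, at about (160,205) in the left panel and (592,200) in the right. I'll take a closer look to find the leg's sideways offset.

Run:
```python
from h import *
T=cam("top");S=cam("scene")
f=200/110
P=[plane(T,200+x/3.636-.4,180+y/3.636-.4,83) for x,y in((28,122),(205,375),(383,245),(208,2))]
for p in P: print(p.round(1),B(p).round(1))
for b in [(-46,0,83),(-46,0,123)]: print(b,proj(T,W(b)),proj(S,W(b)))
a=cv2.resize(T["color"][220:250,230:260],(390,390),interpolation=cv2.INTER_NEAREST)
b=cv2.resize(S["color"][240:270,260:290],(390,390),interpolation=cv2.INTER_NEAREST)
cv2.imwrite("pics/t3.png",np.hstack([a,b])[:,:,::-1])
```

```text
[618.5 202.8  83. ] [-80.8 114.3  83. ]
[442.4  69.   83. ] [ -84.2 -106.8   83. ]
[537.6 -52.7  83. ] [  70.4 -107.    83. ]
[709.6  78.4  83. ] [ 73.4 109.2  83. ]
(-46, 0, 83) [243.84357184 240.44813274] [274.63368335 261.40445327]
(-46, 0, 123) [241.77311513 238.37111418] [274.22422929 247.57581075]
```

View pics/t3.png

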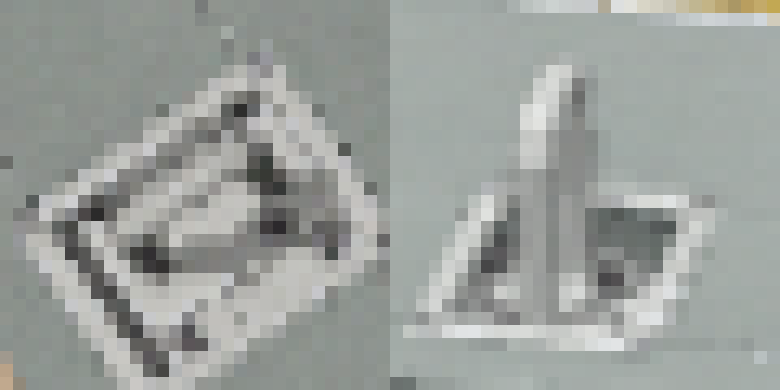

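```bash
python3 -m crank '[[[-0.006,-0.007,0.03],[0,0,0],120],[[-0.006,-0.007,0.07],[0,0,0],120],[[-0.006,-0.007,0.11],[0,0,0],120],[[-0.006,-0.007,0.135],[0,0,0],120],[[-0.006,-0.007,0.135],[0,0,0],120]]'
python3 -c "
from h import *
go(np.array([438.7,-244.6,2.]))
a=np.radians(37.3);XB=np.array([np.sin(a),-np.cos(a),0]);YB=np.array([np.cos(a),np.sin(a),0]);C=np.array([579.2,71.4,0])
S=cam('scene');T=cam('top')
for u,x,v in((271.0,-46,253),(274.,-18,253)):
  o,r=ray(S,u,v);p=o+r*((C+x*XB-o)@XB)/(r@XB);print(p,'delta',(p-C)@YB, p[2])
c=plane(T,245.6,237,83);print('slot centre',c,(c-C)@XB,(c-C)@YB)
"
```

```text
time: 5.25
tcp_pos: [437.3, -233.2, 13.0]
tcp_rot: [-2.962, -1.025, 0.007]
force: [-0.6, 0.7, 0.3]
gripper_width: 0.525
grasp_force: 0.0
shift [-5.9  9.9 10.9] yaw 38.19288655400928 z [-0.007  0.005 -1.   ] box [ 150.5 -297.3   13. ] F [-0.6  0.7  0.3]
[555.66217244 111.29617542 107.55924075] delta 5.452901894244117 107.55924074564655
[572.01753805  88.55646304  92.64262083] delta 4.6831595805399395 92.64262082657194
slot centre [559.0921025  100.79096371  83.        ] -35.564884846113664 1.8152838577422665
```

```bash
python3 -m crank '[[[-0.006,0.010,0],[0,0,0],120],[[-0.006,0.010,0.004],[0,0,0],120],[[-0.006,0.010,0.010],[0,0,0],120],[[-0.006,0.010,0.010],[0,0,0],120],[[-0.006,0.010,0.010],[0,0,0],120]]'
python3 -c "
from h import *
go(np.array([438.7,-244.6,2.]))"
```

```text
time: 5.85
tcp_pos: [440.7, -248.2, 6.2]
tcp_rot: [-2.97, -1.022, 0.0]
force: [0.1, 0.3, -0.1]
gripper_width: 0.53
grasp_force: 0.0
shift [ 0.6 -4.1  4.2] yaw 37.98486715121271 z [-0.  0. -1.] box [ 164.4 -303.9    6.2] F [ 0.1  0.3 -0.1]
```

```bash
python3 -m crank '[[[0,0,0],[0,0,0],120],[[0,0,0],[0,0,0],120]]'; python3 -m crank '[[[0,0,0],[0,0,0],120],[[0,0,0],[0,0,0],120]]'
```

```text
time: 6.05
tcp_pos: [441.0, -248.3, 6.4]
tcp_rot: [2.97, 1.023, 0.0]
force: [0.1, 1.1, 0.2]
gripper_width: 0.529
grasp_force: 0.0
time: 6.25
tcp_pos: [441.0, -248.4, 6.4]
tcp_rot: [2.971, 1.022, 0.0]
force: [-0.1, -0.2, 0.0]
gripper_width: 0.526
grasp_force: 0.0
```

```bash
python3 -m crank '[[[0,-0.004,0.002],[0,0,0.012],120],[[0,-0.004,0.0045],[0,0,0.012],120],[[0,-0.004,0.0045],[0,0,0.012],120],[[0,-0.004,0.0045],[0,0,0.012],120]]'
python3 -m crank '[[[0,0,0],[0,0,0],255],[[0,0,0],[0,0,0],255],[[0,0,0],[0,0,0],255],[[0,0,0],[0,0,0],255],[[0,0,0],[0,0,0],255]]'
```

```text
time: 6.65
tcp_pos: [438.4, -245.2, 1.7]
tcp_rot: [-2.977, -1.005, 0.0]
force: [-0.2, 0.1, -0.7]
gripper_width: 0.527
grasp_force: 0.0
time: 7.15
tcp_pos: [438.8, -245.5, 2.1]
tcp_rot: [2.976, 1.004, 0.001]
force: [-0.3, -0.2, 2.6]
gripper_width: 0.161
grasp_force: 59.7
```

```bash
sed -i 's/np.radians(38.1)/np.radians(37.3)/; s/578.4,68.7,0/579.2,71.4,0/' h.py
python3 -m crank '[[[0,0,-0.03],[0,0,0],255],[[0,0,-0.07],[0,0,0],255],[[0,0,-0.11],[0,0,0],255],[[0,0,-0.15],[0,0,0],255],[[0.02,-0.02,-0.15],[0,0,0],255]]'
python3 -m crank '[[[0.025,-0.03,0],[0,0,0],255],[[0.05,-0.06,0],[0,0,0],255],[[0.075,-0.09,0],[0,0,0],255],[[0.10,-0.12,0],[0,0,0],255],[[0.125,-0.15,0],[0,0,0],255]]' >/dev/null
python3 -m crank '[[[0.025,-0.03,0],[0,0,0],255],[[0.05,-0.06,0],[0,0,0],255],[[0.075,-0.08,0],[0,0,0],255],[[0.107,-0.092,0],[0,0,0],255],[[0.107,-0.092,0],[0,0,0],255]]' >/dev/null
python3 -m crank '[[[0,0,0.02],[0,0,0],255],[[0,0,0.04],[0,0,0],255],[[0,0,0.058],[0,0,0],255],[[0,0,0.058],[0,0,0],255],[[0,0,0.058],[0,0,0],255]]'
python3 - <<'E'
from h import *
go(W((-95,-52,93)))
T=cam("top");S=cam("scene")
a=cv2.resize(T["color"][205:275,205:275],(400,400),interpolation=cv2.INTER_CUBIC)
b=cv2.resize(S["color"][220:290,240:310],(400,400),interpolation=cv2.INTER_CUBIC)
cv2.imwrite("pics/t4.png",np.hstack([a,b])[:,:,::-1])
E
```

```text
time: 7.65
tcp_pos: [445.2, -223.4, 157.2]
tcp_rot: [2.97, 0.989, 0.011]
force: [1.1, -0.9, -1.4]
gripper_width: 0.16
grasp_force: 59.2
time: 9.15
tcp_pos: [479.8, 115.3, 93.6]
tcp_rot: [2.977, 1.004, -0.002]
force: [0.3, 0.3, -0.3]
gripper_width: 0.161
grasp_force: 59.2
shift [0.5 0.1 0.6] yaw 37.25678494443788 z [-0.001 -0.    -1.   ] box [-95.1 -52.5  93.6] F [ 0.3  0.3 -0.3]
```

View pics/t4.png

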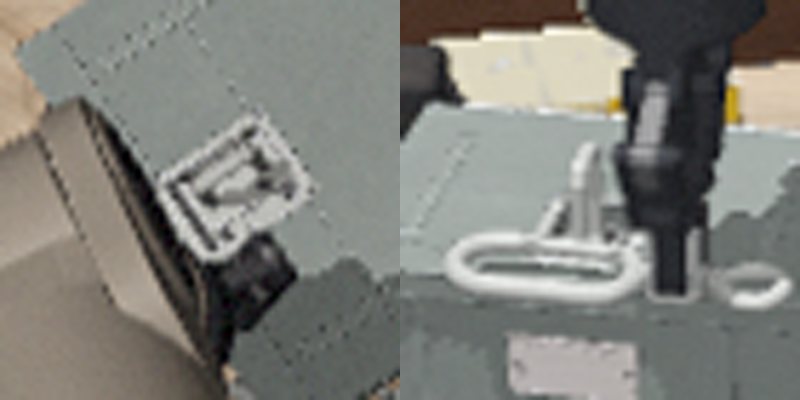

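The right panel shows the hook held level, with its round end at (445,270) and the staple leg behind it at (583,200). I'll check these against the model projections.

Run:
```python
from h import *
S=cam("scene");s=sense();t=s["tcp_pos"];print(t,s["tcp_rot"])
R=Ro.from_rotvec(s["tcp_rot"]).as_matrix()
for n,p in(("end102",(0,102)),("mouth57",(22,57)),("nose",(19,69.5)),("eye-49",(0,-49))):
    w=t+R[:,0]*p[1]+R[:,1]*p[0]+[0,0,3]; print(n,proj(S,w),B(w).round(1))
for d in(0,3,5,8):print(d,proj(S,W((-46,d,110))))
# crisp leg columns at rows above hook
im=S["color"].astype(int)[246:256,264:282].mean(2); print(im.round().astype(int))
```

```text
[481.09455806 115.96515265  94.89178728] [2.97646201 1.00383887 0.00338978]
end102 [248.29739864 264.20249548] [-94.9  51.   98.1]
mouth57 [268.36233705 261.43373058] [-72.9   6.   98. ]
nose [263.158197   261.58237397] [-75.9  18.5  98. ]
eye-49 [308.99692264 269.72371241] [ -94.9 -100.    97.8]
0 [273.07950701 252.33174443]
3 [271.91950784 252.23282012]
5 [271.14657232 252.16690446]
8 [269.98776445 252.06808174]
[[168 167 167 167 165 166 163 204 216 190 128 150 156 109  78  81 124 161]
 [167 168 169 167 167 164 176 214 208 158 109 156 140  87  64  58 121 136]
 [167 165 167 167 167 164 213 228 201 145 124 159 141  79  41  45  89 104]
 [167 166 167 164 165 164 216 225 184 146 134 157 175 115  28  31  63  71]
 [166 164 166 166 165 164 196 199 153 136 135 134 164 117  36  35  43  61]
 [168 166 167 168 168 171 202 201 155 138 138 135 163 138  71  29  42  62]
 [167 167 165 167 165 162 196 194 149 137 138 139 162 142  75  33  26  46]
 [166 165 165 167 157 151 160 151 129 138 139 144 167 177 118  30  34  42]
 [167 162 165 180 170 162 163 155 135 140 137 158 179 189 137  56  35  34]
 [170 165 188 214 172 132 157 155 134 154 147 159 167 179 155  86  32  36]]
```

```bash
python3 -m crank '[[[-0.002,0.005,0],[0,0,0],255],[[-0.004,0.010,0],[0,0,0],255],[[-0.004,0.015,0.001],[0,0,0],255],[[-0.004,0.016,0.001],[0,0,0],255],[[-0.004,0.016,0.001],[0,0,0],255]]'
python3 -m crank '[[[0,0,0],[0,0,0],255],[[0,0,0],[0,0,0],255]]'
python3 -c "
from h import *
go(W((-72,-56,93)))"
```

```text
time: 9.8
tcp_pos: [486.9, 100.3, 92.7]
tcp_rot: [-2.977, -1.003, 0.0]
force: [-0.2, 0.7, -0.8]
gripper_width: 0.163
grasp_force: 59.2
time: 10.0
tcp_pos: [486.6, 101.1, 92.8]
tcp_rot: [-2.976, -1.005, 0.0]
force: [-0.4, -0.3, -0.2]
gripper_width: 0.165
grasp_force: 59.2
shift [-0.3  7.7 -0.2] yaw 37.325222117210785 z [-0.  0. -1.] box [-79.7 -55.7  92.8] F [-0.4 -0.3 -0.2]
```

```bash
for i in 1; do python3 -m crank '[[[0,0.001,0],[0,0,0],255],[[0,0.002,0],[0,0,0],255],[[0,0.003,0],[0,0,0],255],[[0,0.003,0],[0,0,0],255]]' | grep -E 'tcp_pos|force: \['
python3 -m crank '[[[0,0.001,0],[0,0,0],255],[[0,0.002,0],[0,0,0],255],[[0,0.002,0],[0,0,0],255]]'| grep -E 'tcp_pos|force: \['
python3 -m crank '[[[0,0.001,0],[0,0,0],255],[[0,0.002,0],[0,0,0],255],[[0,0.002,0],[0,0,0],255]]'| grep -E 'tcp_pos|force: \['; done
```

```text
tcp_pos: [488.7, 98.1, 92.8]
force: [0.5, 0.7, -1.5]
tcp_pos: [489.8, 96.7, 92.8]
force: [0.5, 0.4, -0.5]
tcp_pos: [490.2, 96.0, 92.6]
force: [-2.1, 2.0, -0.5]
```

```bash
python3 -m crank '[[[0,0.001,0],[0,0,0],255],[[0,0.002,0],[0,0,0],255],[[0,0.002,0],[0,0,0],255]]' | grep -E 'tcp_pos|force: \['
python3 -m crank '[[[0,0.001,0],[0,0,0],255],[[0,0.002,0],[0,0,0],255],[[0,0.002,0],[0,0,0],255]]'| grep -E 'tcp_pos|force: \['
```

```text
tcp_pos: [491.3, 94.2, 92.5]
force: [-3.8, 3.5, 0.1]
tcp_pos: [492.6, 92.3, 92.5]
force: [-3.6, 3.2, 0.6]
```

```bash
for k in 1; do python3 -m crank '[[[0,0.001,0],[0,0,0],255],[[0,0.002,0],[0,0,0],255],[[0,0.003,0],[0,0,0],255],[[0,0.003,0],[0,0,0],255]]' | grep -E 'tcp_pos|force: \['
python3 -m crank '[[[0,0.001,0],[0,0,0],255],[[0,0.002,0],[0,0,0],255],[[0,0.003,0],[0,0,0],255],[[0,0.003,0],[0,0,0],255]]' | grep -E 'tcp_pos|force: \[';  done
```

```text
tcp_pos: [494.2, 90.1, 92.5]
force: [-4.5, 3.6, 0.8]
tcp_pos: [495.9, 88.2, 92.5]
force: [-5.1, 4.0, 0.2]
```

```bash
for k in 1; do python3 -m crank '[[[0,0.001,0],[0,0,0],255],[[0,0.002,0],[0,0,0],255],[[0,0.003,0],[0,0,0],255],[[0,0.003,0],[0,0,0],255]]' | grep -E 'tcp_pos|force: \['
python3 -m crank '[[[0,0.001,0],[0,0,0],255],[[0,0.002,0],[0,0,0],255],[[0,0.003,0],[0,0,0],255],[[0,0.003,0],[0,0,0],255]]' | grep -E 'tcp_pos|force: \[';  done
python3 - <<'E'
from h import *
go(W((-55,-56,93)))
S=cam("scene")
cv2.imwrite("pics/s5.png",cv2.resize(S["color"][230:285,235:320],(800,518),interpolation=cv2.INTER_CUBIC)[:,:,::-1])
E
```

```text
tcp_pos: [497.7, 86.4, 92.6]
force: [-4.8, 4.9, 0.6]
tcp_pos: [499.6, 84.8, 92.6]
force: [-4.2, 5.4, -0.4]
shift [-0.8  3.9 -0.4] yaw 37.43764452417094 z [-0.002  0.003 -1.   ] box [-58.9 -55.2  92.6] F [-4.2  5.4 -0.4]
```

View pics/s5.png

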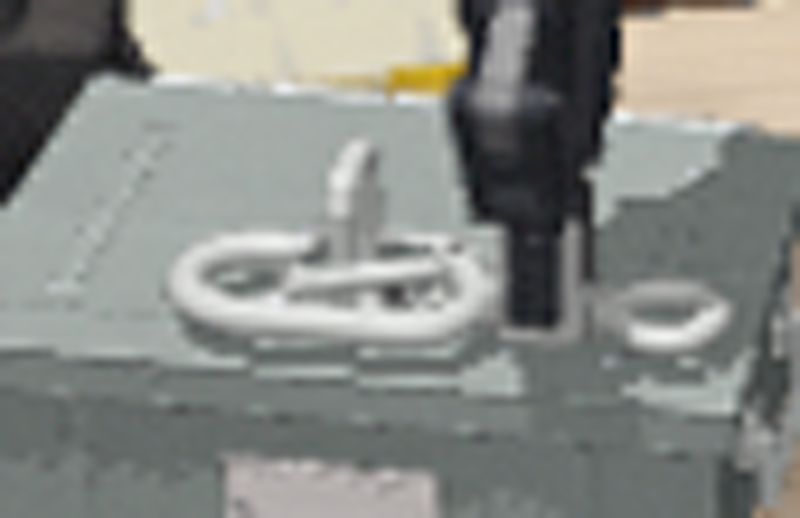

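The gate bar runs (285,285)-(450,265) and is swung inward by the leg at (350,240), as intended. I'll push in further, then pull back while leaning.

```bash
python3 -m crank '[[[0,0.001,0],[0,0,0],255],[[0,0.002,0],[0,0,0],255],[[0,0.003,0],[0,0,0],255],[[0,0.003,0],[0,0,0],255]]' | grep -E 'tcp_pos|force: \['
python3 -m crank '[[[0,0.001,0],[0,0,0],255],[[0,0.002,0],[0,0,0],255],[[0,0.003,0],[0,0,0],255],[[0,0.003,0],[0,0,0],255]]' | grep -E 'tcp_pos|force: \['
```

```text
tcp_pos: [501.1, 82.8, 92.5]
force: [-4.9, 6.2, -0.7]
tcp_pos: [502.4, 80.1, 92.3]
force: [-5.4, 6.1, -0.8]
```

```bash
python3 -m crank '[[[-0.001,0,0],[0,0,0],255],[[-0.002,0,0],[0,0,0],255],[[-0.003,0,0],[0,0,0],255],[[-0.004,0,0],[0,0,0],255]]' | grep -E 'tcp_pos|force: \['
python3 -m crank '[[[-0.001,0,0],[0,0,0],255],[[-0.002,0,0],[0,0,0],255],[[-0.003,0,0],[0,0,0],255],[[-0.004,0,0],[0,0,0],255]]' | grep -E 'tcp_pos|force: \['
```

```text
tcp_pos: [499.7, 77.4, 92.4]
force: [-4.5, 5.0, -0.9]
tcp_pos: [497.0, 74.6, 92.5]
force: [-4.1, 4.2, -0.6]
```

```bash
python3 -m crank '[[[-0.001,0,0],[0,0,0],255],[[-0.002,0,0],[0,0,0],255],[[-0.003,0,0],[0,0,0],255],[[-0.004,0,0],[0,0,0],255]]' | grep -E 'tcp_pos|force: \['
python3 -m crank '[[[-0.001,0,0],[0,0,0],255],[[-0.002,0,0],[0,0,0],255],[[-0.003,0,0],[0,0,0],255],[[-0.004,0,0],[0,0,0],255]]' | grep -E 'tcp_pos|force: \['
```

```text
tcp_pos: [494.1, 71.5, 92.6]
force: [-2.8, 3.4, -0.8]
tcp_pos: [493.3, 66.5, 93.1]
force: [-0.2, 0.7, -1.5]
```

```bash
python3 -m crank '[[[-0.001,0,0],[0,0,0],255],[[-0.002,0,0],[0,0,0],255],[[-0.002,0,0],[0,0,0],255],[[-0.002,0,0],[0,0,0],255]]' | grep -E 'tcp_pos|force: \['
python3 - <<'E'
from h import *
go(W((-48,-82,93)))
S=cam("scene")
cv2.imwrite("pics/s6.png",cv2.resize(S["color"][230:285,235:320],(800,518),interpolation=cv2.INTER_CUBIC)[:,:,::-1])
E
```

```text
tcp_pos: [490.5, 66.5, 93.0]
force: [-0.3, 0.3, -1.5]
shift [-8.4  1.9 -0. ] yaw 37.262870942914674 z [ 0.001 -0.    -1.   ] box [-49.9 -73.6  93. ] F [-0.3  0.3 -1.5]
```

View pics/s6.png

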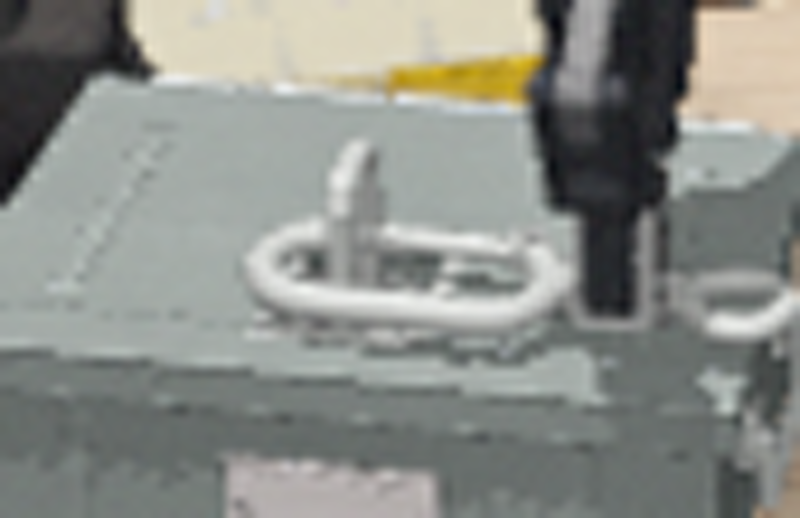

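The front leg at (345,260) is inside the hook, the gate is closed, and the rear leg is outside. Next is the pull.

```bash
python3 -m crank '[[[-0.002,0,0],[0,0,0],255],[[-0.004,0,0],[0,0,0],255],[[-0.006,0,0],[0,0,0],255],[[-0.006,0,0],[0,0,0],255]]' | grep -E 'tcp_pos|force: \['
python3 -m crank '[[[-0.0005,0,0],[0,0,0],255],[[-0.001,0,0],[0,0,0],255],[[-0.0015,0,0],[0,0,0],255],[[-0.0015,0,0],[0,0,0],255]]' | grep -E 'tcp_pos|force: \['
```

```text
tcp_pos: [484.9, 62.8, 92.7]
force: [1.0, -0.1, -1.8]
tcp_pos: [484.0, 62.2, 92.8]
force: [-0.3, 1.0, -1.6]
```

```bash
for k in 1; do python3 -m crank '[[[-0.0005,0,0],[0,0,0],255],[[-0.001,0,0],[0,0,0],255],[[-0.001,0,0],[0,0,0],255]]' | grep -E 'tcp_pos|force: \['
python3 -m crank '[[[-0.0005,0,0],[0,0,0],255],[[-0.001,0,0],[0,0,0],255],[[-0.001,0,0],[0,0,0],255]]' | grep -E 'tcp_pos|force: \['; done
```

```text
tcp_pos: [483.1, 61.5, 92.8]
force: [0.3, -0.2, -1.0]
tcp_pos: [482.4, 60.9, 92.8]
force: [-0.2, 0.0, -1.0]
```

```bash
for k in 1; do python3 -m crank '[[[-0.0005,0,0],[0,0,0],255],[[-0.001,0,0],[0,0,0],255],[[-0.001,0,0],[0,0,0],255]]' | grep -E 'tcp_pos|force: \['
python3 -m crank '[[[-0.0005,0,0],[0,0,0],255],[[-0.001,0,0],[0,0,0],255],[[-0.001,0,0],[0,0,0],255]]' | grep -E 'tcp_pos|force: \['; done
```

```text
tcp_pos: [481.5, 60.3, 92.7]
force: [0.3, -0.3, -1.4]
tcp_pos: [481.2, 60.0, 92.9]
force: [0.3, 0.3, -1.9]
```

```bash
for k in 1; do python3 -m crank '[[[-0.0005,0,0],[0,0,0],255],[[-0.0005,0,0],[0,0,0],255],[[-0.0005,0,0],[0,0,0],255]]' | grep -E 'tcp_pos|force: \['
python3 -m crank '[[[-0.0005,0,0],[0,0,0],255],[[-0.0005,0,0],[0,0,0],255],[[-0.0005,0,0],[0,0,0],255]]' | grep -E 'tcp_pos|force: \['; done
```

```text
tcp_pos: [481.1, 60.0, 93.1]
force: [2.2, 2.1, -0.6]
tcp_pos: [481.0, 59.9, 93.2]
force: [4.8, 3.4, -2.3]
```

```bash
python3 -m crank '[[[-0.0005,0,0],[0,0,0],255],[[-0.0005,0,0],[0,0,0],255],[[-0.0005,0,0],[0,0,0],255]]' | grep -E 'tcp_pos|force: \['
```

```text
tcp_pos: [481.0, 59.8, 93.3]
force: [4.6, 3.9, -1.5]
```

```bash
python3 -m crank '[[[-0.0005,0,0],[0,0,0],255],[[-0.0005,0,0],[0,0,0],255],[[-0.0005,0,0],[0,0,0],255]]' | grep -E 'tcp_pos|force: \['; python3 -m crank '[[[0,0,0],[0,0,0],255],[[0,0,0],[0,0,0],255]]' | grep -E 'force: \['
```

```text
tcp_pos: [481.0, 59.8, 93.4]
force: [6.1, 3.5, -1.7]
force: [5.0, 4.7, -2.1]
```

```bash
python3 -m crank '[[[-0.0005,0,0],[0,0,0],255],[[-0.0008,0,0],[0,0,0],255],[[-0.0008,0,0],[0,0,0],255]]' | grep -E 'tcp_pos|force: \['; python3 -m crank '[[[0,0,0],[0,0,0],255],[[0,0,0],[0,0,0],255]]' | grep -E 'force: \['
```

```text
tcp_pos: [481.0, 59.8, 93.6]
force: [6.7, 4.4, -2.7]
force: [6.7, 5.7, -2.5]
```

```bash
python3 -m crank '[[[-0.0005,0,0],[0,0,0],255],[[-0.0008,0,0],[0,0,0],255],[[-0.0008,0,0],[0,0,0],255],[[-0.0008,0,0],[0,0,0],255],[[-0.0008,0,0],[0,0,0],255]]' | grep -E 'tcp_pos|force: \['; for i in 1 2; do python3 -m crank '[[[0,0,0],[0,0,0],255],[[0,0,0],[0,0,0],255],[[0,0,0],[0,0,0],255],[[0,0,0],[0,0,0],255],[[0,0,0],[0,0,0],255]]' | grep -E 'time|tcp|force: \['; done
```

```text
tcp_pos: [480.9, 59.7, 93.8]
force: [8.1, 5.6, -3.3]
time: 21.0
tcp_pos: [480.9, 59.7, 93.8]
tcp_rot: [-2.975, -1.005, -0.012]
force: [8.2, 4.9, -2.1]
time: 21.5
tcp_pos: [481.0, 59.7, 93.8]
tcp_rot: [-2.975, -1.005, -0.012]
force: [7.2, 4.6, -2.9]
```

```bash
python3 -m crank '[[[-0.0006,0,0],[0,0,0],255],[[-0.0006,0,0],[0,0,0],255],[[-0.0006,0,0],[0,0,0],255],[[-0.0006,0,0],[0,0,0],255],[[-0.0006,0,0],[0,0,0],255]]' | grep -E 'force: \['; for i in 1 2; do python3 -m crank '[[[0,0,0],[0,0,0],255],[[0,0,0],[0,0,0],255],[[0,0,0],[0,0,0],255],[[0,0,0],[0,0,0],255],[[0,0,0],[0,0,0],255]]' | grep -E 'force: \['; done
```

```text
force: [8.7, 5.7, -4.7]
force: [8.4, 6.5, -3.2]
force: [8.6, 6.3, -3.1]
```

```bash
python3 -m crank '[[[0.002,0,0],[0,0,0],255],[[0.004,0,0],[0,0,0],255],[[0.006,0,0],[0,0,0],255],[[0.0075,0,0],[0,0,0],255],[[0.0075,0,0],[0,0,0],255]]' | grep -E 'tcp_pos|force: \['
python3 -m crank '[[[0,0,0.002],[0,0,0],255],[[0,0,0.004],[0,0,0],255],[[0,0,0.006],[0,0,0],255],[[0,0,0.006],[0,0,0],255],[[0,0,0.006],[0,0,0],255]]' | grep -E 'tcp|force: \['
```

```text
tcp_pos: [482.2, 60.9, 92.2]
force: [-0.3, 0.3, -1.8]
tcp_pos: [483.3, 61.7, 86.7]
tcp_rot: [-2.977, -1.004, 0.001]
force: [-0.2, 0.4, -1.5]
```

```bash
python3 -m crank '[[[0,0,0.001],[0,0,0],255],[[0,0,0.001],[0,0,0],255],[[0,0,0.001],[0,0,0],255]]' | grep -E 'tcp_pos|force: \['
python3 -m crank '[[[0,0,0.001],[0,0,0],255],[[0,0,0.001],[0,0,0],255],[[0,0,0.001],[0,0,0],255]]' | grep -E 'tcp_pos|force: \['
```

```text
tcp_pos: [483.4, 61.8, 85.8]
force: [-0.5, 0.6, -1.1]
tcp_pos: [483.7, 61.8, 85.1]
force: [-0.4, -1.1, 1.0]
```

```bash
python3 -m crank '[[[0,0,0.0005],[0,0,0],255],[[0,0,0.0005],[0,0,0],200],[[0,0,0.0005],[0,0,0],160],[[0,0,0.0005],[0,0,0],130],[[0,0,0.0005],[0,0,0],130]]'
python3 -m crank '[[[0,0,-0.01],[0,0,0],130],[[0,0,-0.03],[0,0,0],130],[[0,0,-0.06],[0,0,0],130],[[0,0,-0.1],[0,0,0],130],[[-0.03,0,-0.13],[0,0,0],130]]'
python3 -m crank '[[[-0.04,0,0],[0,0,0],130],[[-0.08,0,0],[0,0,0],130],[[-0.08,0,0],[0,0,0],130]]' >/dev/null
python3 - <<'E'
from h import *
S=cam("scene")
cv2.imwrite("pics/s7.png",cv2.resize(S["color"][230:285,235:320],(800,518),interpolation=cv2.INTER_CUBIC)[:,:,::-1])
E
```

```text
time: 25.1
tcp_pos: [483.4, 61.8, 84.1]
tcp_rot: [-2.977, -1.004, 0.0]
force: [-0.7, -0.3, 0.5]
gripper_width: 0.486
grasp_force: 0.0
time: 25.6
tcp_pos: [462.2, 46.4, 217.6]
tcp_rot: [-2.973, -1.011, -0.011]
force: [0.9, -0.9, 0.7]
gripper_width: 0.488
grasp_force: 0.0
```

View pics/s7.png

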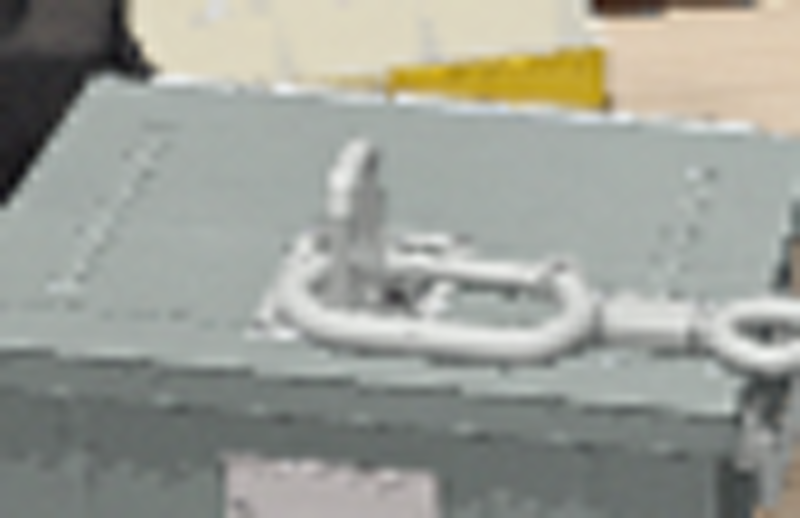

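The hook lies flat on the lid with the front leg at (350,270) inside its round end. The gate is shut and the gripper is clear.

```bash
python3 -m crank '[[[0,0,0],[0,0,0],130],[[0,0,0],[0,0,0],130],[[0,0,0],[0,0,0],130]]' | grep -E 'time|force'; python3 -c "
from rig import arm
print(arm.job_done())"
```

```text
time: 26.25
force: [-0.2, 0.6, 0.1]
grasp_force: 0.0
the job is handed in; nothing more can be done
None
```

I shut the lid, clipped the hook on the staple's front leg, pulled it at about 10 N for over a second, and left it lying flat on the lid, released, with its gate shut. The job is handed in at 26 s; no verdict came back.

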